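# Load the slotted standee stand and hang up the dice mug

### The job

Tidy away after game night. In the slotted oak stand, draw back the keeper bar, slide every small-footed standee on the shelf in from the open end, its foot running under the overhanging lips, until it stands upright in the slot beyond the keeper, then push the keeper fully shut; and, at any time, hang the dice mug by its bail on the two-pronged hook. Leave the wide-footed standees (they do not fit), the die and the coin where they are.

Things in the scene. Friction and masses are not known exactly. Their poses are not given: they have to be found in the camera images.
- stand: Fixed oak stand, 300 mm along its y, 66 mm along its x. Origin: centre of its underside, on the shelf. A T-shaped channel runs along y at x = 0: inner width 46 mm, floor at z = 8 mm, underside of the overhanging lips at z = 18 mm, lip tops at 25 mm, slit between them 16 mm. Lips from y = -80 to +140 mm. Standee boards stand in the slit, width along y, feet under the lips.
- stand_apron (a point): Middle of the open loading apron, on its floor (z = 8 mm), at stand x = 0, y = -120 mm. The apron runs from y = -150 to -80 mm, bare floor between low flared guides (tops at 18 mm, about 51 mm apart at the mouth, 57 mm outside); a standee can be set down here from above.
- stand_stop (a point): Inner face of the end stop (42 mm high), on the channel floor, stand x = 0, y = +140 mm.
- stand_mouth (a point): Point on the channel floor (z = 8 mm) at the mouth where the lips begin, stand y = -80 mm.
- keeper (a joint): Dark wooden keeper bar that slides along the stand's x across the slit at stand y = -72 mm (12 mm wide, from z = 25.5 to 33.5 mm). 0 m = shut, across the slit; 0.045 m = fully drawn back (towards stand +x), slit free from about 0.030 m. Stays where it is left; slides with 1 to 2 N.
- keeper_knob (a point): Centre of the top of the keeper's upright round knob, 18 mm diameter, from z = 33.5 to 59.5 mm; at stand x = 30 mm + keeper value, y = -72 mm.
- standee_a: Flat painted wooden figure upright on a round wooden foot, small-footed kind (may be absent). Foot 40 mm diameter, 6 mm thick; board 9 mm thick (along its x), 42 mm wide (along its y) up to 66 mm, then a head part 28 mm wide up to 105 mm above the underside. Origin: centre of the foot's underside; z up. About 60 g. Looks the same after half a turn.
- standee_b: Flat painted wooden figure upright on a round wooden foot, small-footed kind (may be absent). Foot 40 mm diameter, 6 mm thick; board 9 mm thick (along its x), 42 mm wide (along its y) up to 66 mm, then a head part 28 mm wide up to 105 mm above the underside. Origin: centre of the foot's underside; z up. About 60 g. Looks the same after half a turn.
- standee_c: Flat painted wooden figure upright on a round wooden foot, small-footed kind (may be absent). Foot 40 mm diameter, 6 mm thick; board 9 mm thick (along its x), 42 mm wide (along its y) up to 66 mm, then a head part 28 mm wide up to 105 mm above the underside. Origin: centre of the foot's underside; z up. About 60 g. Looks the same after half a turn.
- standee_d: Flat painted wooden figure upright on a round wooden foot, small-footed kind (may be absent). Foot 40 mm diameter, 6 mm thick; board 9 mm thick (along its x), 42 mm wide (along its y) up to 66 mm, then a head part 28 mm wide up to 105 mm above the underside. Origin: centre of the foot's underside; z up. About 60 g. Looks the same after half a turn.
- standee_e: Look-alike of the small-footed standees, same board and same height (105 mm), but with a foot disc 56 mm in diameter, too wide for the stand's channel. Origin: centre of the foot's underside. Stays where it is.
- standee_f: Look-alike of the small-footed standees, same board and same height (105 mm), but with a foot disc 56 mm in diameter, too wide for the stand's channel. Origin: centre of the foot's underside. Stays where it is.
- die: Orange swirl acrylic die, 22 mm cube; origin at the centre of its underside. Stays.
- coin: Nickel-plated bottle opener coin, 40 mm diameter, 4 mm thick, lying flat; origin at the centre of its underside. Stays.
- mug: Navy ceramic dice mug, 80 mm diameter, rim at 62 mm, with a fixed arched bail of wood over its mouth. Origin: centre of its underside. The bail stands in the mug's y-z plane: uprights at y = +-43 mm (8 mm thick) and a level top bar along y, 96 mm long, 10 x 10 mm, from z = 120 to 130 mm; free height between rim and bar 58 mm. About 200 g.
- mug_bail (a point): Centre of the bail's top bar, 125 mm above the mug's underside.
- hook: Fixed two-pronged steel hook on a wooden base (12 mm thick). Origin: on the shelf, below the seat. A post (14 mm diameter) at hook x = +65 mm carries two level prongs along hook x, at y = -26 and +26 mm, each 8 mm wide, 6 mm thick, tops at z = 222 mm, free ends towards hook -x, with upturned tips at x = -40 to -45 mm up to z = 242 mm.
- hook_seat (a point): Midway between the prongs, at the height of their tops: hook x = 0, z = 222 mm. The bail's bar should rest across both prongs, its middle here.

How it is judged:
By the outcome, as a careful person would: the job done as asked, in the order asked, and still so for the second after the job is handed in, with the robot touching nothing.
Of standee_a, standee_b, standee_c, standee_d only 2 to 4 are there at a start; the rules pass over those that are not, and their reading is None.
At some moment in a run one of standee_a, standee_b, standee_c, standee_d may be knocked a few centimetres aside while the robot is not near it.
It also fails if it takes over 210 s, if anything falls off the work surface, if the arm or the gripper's body presses on something with over 40 N, if the wrist force passes 120 N, or if a joint passes its speed limit or range.

### The arm

A 6-joint arm with a two-finger parallel gripper is mounted at the origin on the work surface. World frame = base frame: x ahead of the robot, y to its left, z up, the work surface at z = 0. Lengths are in m, angles in rad, forces in N, time in s.
With the tool pointing down it reaches from about 0.4 to 0.825 m from the base axis. Payload 7 kg.
Tool frame: the origin (TCP) lies at the very end of the fingers, on their centre line; the grasp point (between the pads) lies 19 mm behind it (arm.grasp_offset is the distance from the TCP to the grasp point, in m); z points along the fingers, y is the line along which they close (so a half turn about z gives the same grasp; the last joint's range is limited). The gripper opens to 88 mm and grips with 3 to 60 N. Pads are 19 mm wide; open, the fingers measure 130 mm over their backs; the gripper's body (78 mm by 193 mm) begins 47 mm behind the grasp point.
Start: joints at [0.288, 0.359, 0.012, 0, -1.224, -0.288], TCP at [0.675, -0, 0.227] pointing down, gripper open.
Joint ranges: [-3.07, 3.07], [-1.43, 2.12], [-1.02, 1.25], [-3.03, 1.67], [-3.05, -0], [-3.03, 3.03]. Speed limits (rad/s): [2.39, 2.39, 3.01, 3.14, 3.14, 3.14].

### API

Orientations are given as [roll, pitch, yaw] about the fixed x, y, z axes, in that order (R = Rz(yaw) Ry(pitch) Rx(roll)).
In Python, from station import get_state, cams, arm, nets gives the robot as it stands.
- The arm moves only by the shell command python3 -m creep 'ROWS' [FORCE]. ROWS is a JSON object of lists of equal length, an entry for each row: "translation": the shift along the world's x, y, z in mm, a list of three; "spin": the turn about the world's z in rad; "gripper": the opening, from 0 (shut) to 1 (fully open). In form: {"translation": [[dx, dy, dz], ...], "spin": [spin, ...], "gripper": [gripper, ...]}. A call has 1 to 8 rows; each row shifts and turns the commanded pose from where the row before left it; what a row does not reach is not made up. A row lasts 1/10 s, in which the tool goes at most 50 mm and 8.59 degrees, less where a joint would pass 70% of its speed; a pose out of reach is approached as far as the arm can. A call is refused whole if a number of a shift passes 50 or a number of a turn 0.15, either way. A call with a gripper value outside its range is refused whole. The fingers move at their own pace and stop on an object; FORCE is the grip in N (left out, the last holds). Time passes only in rows, so rows that do not move let the fingers close. It gives the time, the measured TCP pose, the force, the opening and the grip force at its end, in the units of the state.
- get_state(): the state, without advancing time (a new reading comes with each control period).
- cams.grab_frame(name): name is "scene" or "side" or "wrist"; returns a dict with "img" (420x560x3 uint8, red, green, blue), "mtx" (3x3 intrinsics, pixels), "D" ([k1, k2, p1, p2, k3] as OpenCV has them; the pictures are not rectified), "R" (3x3) and "t" (3): a world point X has camera coordinates R X + t. Camera axes: x right, y down, z forward; pixel columns grow to the right and rows downward; lengths in m; the calibration is good to about 2 mm. A picture is of the moment at which its call begins. There is no depth.
- arm.job_done(): hands the job in; it is judged then, once.
Trained networks look in the newest picture that a camera, given by its name, has taken for a name from the list of things; names that differ only in an ending like _2 or _b are one class to them, and where a whole thing is asked for, a point or a joint stands for the part that bears it (a point fixed in the world has none). Each returns a list of dicts, best first, with "confidence" (0 to 1); they miss things now and then, are a little off and sometimes report something else, mostly with a low value. They report only what shows in the picture. A call takes as long as a camera call.
- nets.search_frame(camera, label): "centre" ([x, y, z] in m, in world coordinates, good to about 4 mm: the middle of the surface that is visible of it).
- nets.pinpoint(camera, label): "centre" ([x, y, z] in m, in world coordinates, good to about 4 mm: a listed point, or the origin of a listed thing).
The state is a dict: "t": time; "q": joint angles; "qd": joint speeds; "joint_efforts": joint torques, N m; "eef_pos": TCP position; "ee_rot": TCP orientation; "force": force on the tool from outside, world axes, zero at the start; "moment": the same for the moment, N m; "width": finger opening in m; "gripper_force": force on a finger pad.
Only numpy, scipy, OpenCV 4.12 (cv2) and the standard library are available. Lean on these libraries where they do the work, as an engineer would, in place of code of your own. Each camera call takes 0.05 s, during which the arm holds its last target. There are 200 camera calls.

## Working session

There is one attempt and no reset: what is moved stays moved. The work goes in short steps, Python scripts to look and compute and a shell command to move; the robot and the scene stay as the last step left them, time stands still between calls to the robot, and variables do not carry over. Pictures are saved under pics/ and viewed, at most 14 in all, crops included, and the job is handed in when it is done.

```bash
ls; mkdir -p pics; cat > h.py <<'E'
import numpy as np, cv2
from station import get_state, cams, arm, nets
def snap(cam, fn=None):
    f=cams.grab_frame(cam)
    if fn: cv2.imwrite('pics/'+fn, f['img'][:,:,::-1])
    return f
def ray(f,u,v,z):
    p=cv2.undistortPoints(np.array([[[u,v]]],float),f['mtx'],f['D'] if isinstance(f['D'],np.ndarray) else np.array(f['D']))[0,0]
    R=np.array(f['R']);t=np.array(f['t'])
    c=-R.T@t; d=R.T@np.array([p[0],p[1],1]); return c+d*(z-c[2])/d[2]
def proj(f,X):
    r,_=cv2.Rodrigues(np.array(f['R'])); return cv2.projectPoints(np.array(X,float).reshape(-1,3),r,np.array(f['t'],float),np.array(f['mtx']),np.array(f['D'],float))[0].reshape(-1,2)
E
python3 - <<'E'
from h import *
for c in ['scene','side']:
    f=snap(c,c+'0.png')
    print(c, -np.array(f['R']).T@f['t'])
    for l in ['stand','stand_apron','stand_stop','stand_mouth','keeper_knob','standee_a','standee_e','die','coin','mug','mug_bail','hook','hook_seat']:
        try:
            print(l,[(np.round(d['centre'],3).tolist(),round(d['confidence'],2)) for d in nets.pinpoint(c,l)])
        except Exception as e: print(l,e)
print(get_state())
E
```

```text
pics
scene [1.30585557 0.30520252 0.71462903]
stand [([0.574, -0.035, -0.002], 0.91)]
stand_apron []
stand_stop [([0.555, 0.107, 0.009], 0.93)]
stand_mouth [([0.584, -0.108, 0.011], 0.83), ([0.578, -0.352, 0.126], 0.21)]
keeper_knob [([0.617, -0.099, 0.058], 0.71)]
standee_a [([0.46, -0.367, -0.002], 0.93), ([0.46, 0.256, 0.003], 0.89), ([0.444, -0.043, 0.0], 0.79), ([0.439, 0.059, -0.003], 0.69), ([0.433, 0.162, 0.003], 0.67)]
standee_e [([0.46, -0.367, -0.002], 0.93), ([0.46, 0.256, 0.003], 0.89), ([0.444, -0.043, 0.0], 0.79), ([0.439, 0.059, -0.003], 0.69), ([0.433, 0.162, 0.003], 0.67)]
die [([0.431, -0.252, -0.006], 0.46), ([0.617, -0.097, 0.06], 0.42)]
coin [([0.437, 0.364, 0.0], 0.63)]
mug [([0.578, -0.356, 0.007], 0.64)]
mug_bail [([0.574, -0.351, 0.127], 0.9)]
hook [([0.618, 0.327, -0.001], 0.93)]
hook_seat [([0.617, 0.326, 0.222], 0.75), ([0.436, 0.056, -0.003], 0.55)]
side [0.43694931 0.8075295  0.64370491]
stand [([0.571, -0.032, -0.004], 0.7)]
stand_apron [([0.588, -0.153, 0.009], 0.71), ([0.579, -0.358, 0.122], 0.25)]
stand_stop [([0.556, 0.102, 0.01], 0.56)]
stand_mout
[... 832 characters left out ...]
{'t': 1.4, 'q': array([ 2.88098824e-01,  3.58620783e-01,  1.19259460e-02,  1.75512271e-05,
       -1.22406648e+00, -2.88115143e-01]), 'qd': array([-1.20178172e-04, -4.99515173e-05, -9.62085175e-04,  2.46776672e-04,
       -7.59531805e-04,  1.79820854e-03]), 'joint_efforts': array([ 2.89279451e-04, -5.82380819e+01,  2.93294746e+01,  7.00247750e+00,
        1.24445994e-02, -2.24598188e-05]), 'eef_pos': array([ 6.75006825e-01, -1.73194424e-05,  2.26562273e-01]), 'ee_rot': array([-3.14155440e+00, -5.87966551e-06, -1.57080668e+00]), 'force': array([ 0.17432801,  0.34032567, -0.21615533]), 'moment': array([-0.01236803,  0.0732644 ,  0.01261816]), 'gripper_force': 0.0, 'width': 0.08757183743996681}
```

```bash
python3 -m creep --help 2>&1 | head -5
```

```text
invalid input: not JSON, or not a number
```

View pics/scene0.png

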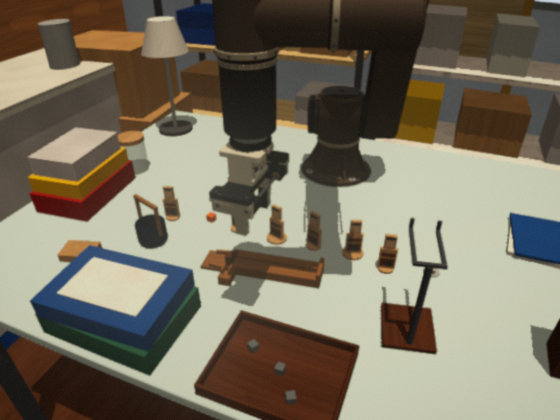

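View pics/side0.png

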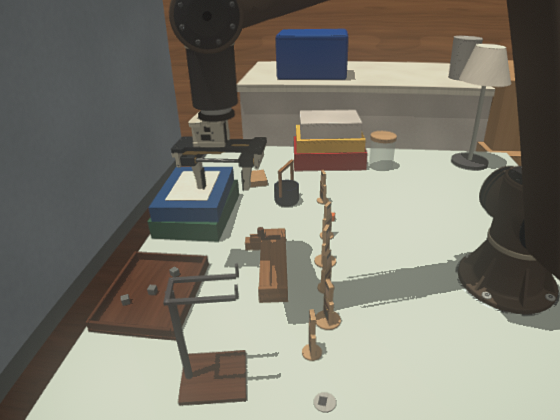

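The scene shows six standees in a row: columns 171–388 in the scene view and 312–330 in the side view. The ones at scene (277,238) and (353,252) seem to have wider feet. The stand is at (265,265), the mug at (150,225) and the hook at (410,325). I'll fit silhouettes to get poses and foot sizes.

```bash
cat > fit.py <<'E'
from h import *
from scipy.optimize import minimize
a=np.linspace(0,2*np.pi,24,endpoint=False)
def box(x,y,z): return np.array([[i,j,k] for i in x for j in y for k in z],float)
def disc(r,z): return np.array([[r*np.cos(t),r*np.sin(t),k] for t in a for k in z])
def standee(r): return [disc(r,(0,6)),box((-4.5,4.5),(-21,21),(6,66)),box((-4.5,4.5),(-14,14),(66,105))]
S=4
def sil(f,parts,p,roi):
    x0,y0,x1,y1=roi; m=np.zeros(((y1-y0)*S,(x1-x0)*S),np.uint8); c,s=np.cos(p[2]),np.sin(p[2])
    for P in parts:
        W=np.c_[c*P[:,0]-s*P[:,1]+p[0],s*P[:,0]+c*P[:,1]+p[1],P[:,2]]/1000
        q=(proj(f,W)-[x0,y0]+.5)*S
        cv2.fillConvexPoly(m,cv2.convexHull(np.round(q).astype(np.int32)),1)
    return m
def mask(f,roi,thr=40):
    x0,y0,x1,y1=roi; im=f['img'][y0:y1,x0:x1].astype(np.float32)
    d=cv2.resize(im[:,:,0]-im[:,:,2],None,fx=S,fy=S,interpolation=cv2.INTER_LINEAR)
    return (d>thr).astype(np.uint8)
def fit(fs,parts,p0,yaws,pad=8,thr=40,maskf=mask):
    rois=[];ms=[]
    for f in fs:
        q=np.vstack([proj(f,(P+[p0[0],p0[1],0])/1000) for P in parts])
        r=[*np.maximum(q.min(0)-pad,0).astype(int),*np.minimum(q.max(0)+pad,[560,420]).astype(int)]
        rois.append(r);ms.append(maskf(f,r,thr))
    def cost(v):
        c=0
        for f,r,m in zip(fs,rois,ms):
            s=sil(f,parts,v*[1,1,.02],r); c+=1-(s&m).sum()/(s|m).sum()
        return c/len(fs)
    best=None
    for y in yaws:
        r=minimize(cost,[p0[0],p0[1],y/.02],method='Nelder-Mead',options=dict(initial_simplex=np.array([p0[0],p0[1],y/.02])+np.array([[0,0,0],[5,0,0],[0,5,0],[0,0,8]]),xatol=.1,fatol=1e-4))
        if best is None or r.fun<best.fun: best=r
    return best.x*[1,1,.02],best.fun
E
python3 - <<'E'
from fit import *
sc,sd=snap('scene'),snap('side')
for y,x in [(-368,460),(-164,445),(-44,444),(60,438),(162,431),(257,461)]:
    for r in (20,28):
        fs=[sd] if y==-164 else [sc,sd]
        p,c=fit(fs,standee(r),(x,y),np.arange(0,3.1,.39)); print(y,r,np.round(p,2),round(c,3))
st=[box((-33,33),(-150,-80),(0,8)),box((-33,33),(-80,140),(0,25)),box((-33,33),(140,150),(0,42)),box((-28.5,28.5),(-150,-80),(0,18)),
 box((-8,36),(-78,-66),(25.5,33.5)),box((21,39),(-78,-66),(33.5,59.5))]
print('stand',fit([sc,sd],st,(573,-33),[.12],thr=30))
v=[]
for f,cr in ((sc,(100,170,290,320)),(sd,(225,215,355,375))):
    x0,y0,x1,y1=cr; v.append(cv2.resize(f['img'][y0:y1,x0:x1],(0,0),fx=2.6,fy=2.6,interpolation=cv2.INTER_CUBIC))
h=max(i.shape[0] for i in v); out=np.hstack([cv2.copyMakeBorder(i,0,h-i.shape[0],0,0,0) for i in v]); out=cv2.resize(out,(min(800,out.shape[1]),out.shape[0]*min(800,out.shape[1])//out.shape[1]))
cv2.imwrite('pics/crop1.png',out[:,:,::-1]); 
w=snap('wrist','wrist0.png'); print(-np.array(w['R']).T@w['t'], np.array(w['R'])[2])
E
```

```text
-368 20 [ 459.68 -365.87    3.13] 0.677
-368 28 [ 458.5  -366.23    3.09] 0.709
-164 20 [ 445.87 -169.27    2.99] 0.714
-164 28 [ 439.3  -178.58    2.61] 0.75
-44 20 [451.16 -42.92   3.11] 0.583
-44 28 [443.19 -43.62   2.65] 0.537
60 20 [447.78  60.64   1.85] 0.817
60 28 [451.55  50.04   1.87] 0.848
162 20 [432.57 168.51   3.15] 0.589
162 28 [4.3018e+02 1.6491e+02 5.0000e-02] 0.547
257 20 [460.36 255.37   3.21] 0.527
257 28 [451.91 255.33   0.63] 0.592
stand (array([ 5.76264989e+02, -3.24640033e+01,  1.29251083e-01]), np.float64(0.2833186872349601))
[ 0.67540108 -0.0715932   0.38534233] [ 5.52104603e-04  2.66092014e-01 -9.63947475e-01]
```

View pics/wrist0.png

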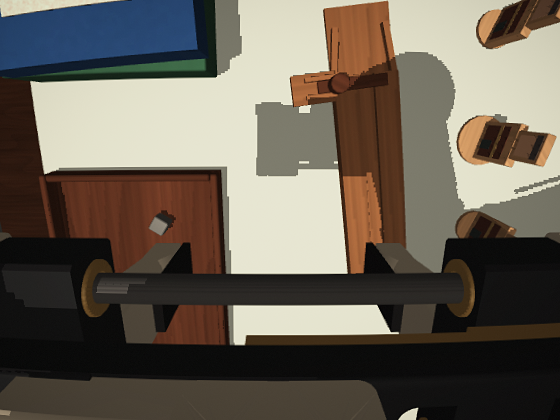

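View pics/crop1.png

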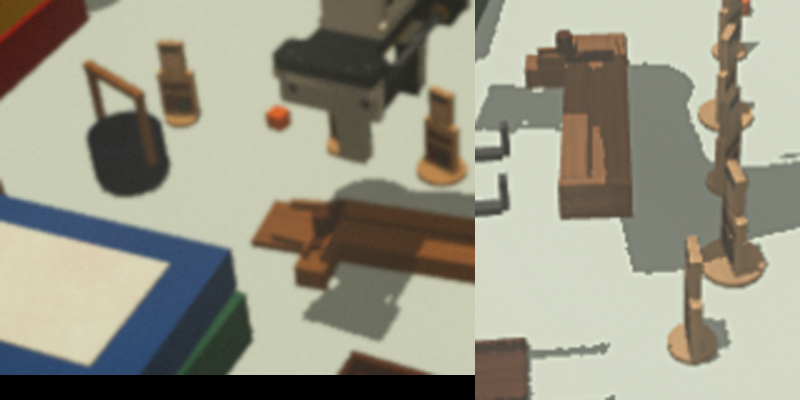

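```bash
cat >> fit.py <<'E'
def rmask(f,roi,thr=.25):
    x0,y0,x1,y1=roi; im=f['img'][y0:y1,x0:x1].astype(np.float32)
    im=cv2.resize(im,None,fx=S,fy=S,interpolation=cv2.INTER_LINEAR)
    return ((im[:,:,0]-im[:,:,2])/(im[:,:,0]+10)>thr).astype(np.uint8)
E
python3 - <<'E'
from fit import *
sc,sd=snap('scene'),snap('side')
for y,x in [(-368,460),(-164,445),(-44,444),(60,438),(162,431),(257,461)]:
  for r in ((28,) if y in(-44,162) else (20,)):
    for n,fs in (('sc',[sc]),('sd',[sd]),('both',[sc,sd])):
        p,c=fit(fs,standee(r),(x,y),np.arange(0,3.1,.39),pad=4,maskf=rmask,thr=.25); print(y,r,n,np.round(p,2),round(c,3))
bail=[box((-5,5),(-48,48),(120,130)),box((-5,5),(-47,-39),(62,125)),box((-5,5),(39,47),(62,125))]
for n,fs in (('sc',[sc]),('sd',[sd]),('both',[sc,sd])): print('bail',n,fit(fs,bail,(577,-354),[-.8,-.4,0,.4,.8],pad=4,maskf=rmask,thr=.25))
st=[box((-33,33),(-150,-80),(0,8)),box((-33,33),(-80,140),(0,25)),box((-33,33),(140,150),(0,42)),box((-28.5,28.5),(-150,-80),(0,18)),
 box((-8,36),(-78,-66),(25.5,33.5)),box((21,39),(-81,-63),(33.5,59.5))]
for n,fs in (('sc',[sc]),('sd',[sd]),('both',[sc,sd])): print('stand',n,fit(fs,st,(573,-33),[.12],maskf=rmask,thr=.25))
for f,pts in ((sc,[(411,221,.242),(438,222,.242),(415,263,.222),(445,266,.222)]),(sd,[(237,266,.242),(237,290,.242),(168,277,.222),(168,301,.222)])):
    for p in pts: print('hook',np.round(ray(f,*p),3))
E
```

```text
-368 20 sc [ 458.7  -366.3     3.12] 0.165
-368 20 sd [ 4.6105e+02 -3.6819e+02  1.3000e-01] 0.543
-368 20 both [ 460.62 -365.14    3.07] 0.367
-164 20 sc [ 443.64 -173.92    2.08] 0.747
-164 20 sd [ 446.8  -169.37    3.04] 0.539
-164 20 both [ 443.21 -173.31    2.08] 0.69
-44 28 sc [442.25 -43.94   2.67] 0.068
-44 28 sd [ 4.4641e+02 -4.6050e+01  1.0000e-01] 0.395
-44 28 both [444.35 -43.59   2.73] 0.27
60 20 sc [437.79  60.19   2.58] 0.092
60 20 sd [439.92  60.18   0.47] 0.486
60 20 both [439.66  60.85   2.62] 0.306
162 28 sc [430.33 164.55   0.78] 0.083
162 28 sd [4.3429e+02 1.5923e+02 3.7000e-01] 0.37
162 28 both [4.3200e+02 1.6396e+02 1.8000e-01] 0.249
257 20 sc [458.42 255.61   0.55] 0.077
257 20 sd [461.   252.44   3.21] 0.347
257 20 both [4.6036e+02 2.5524e+02 1.0000e-01] 0.222
bail sc (array([ 5.76586799e+02, -3.51847610e+02, -3.62741477e-01]), np.float64(0.43009512827904295))
bail sd (array([ 5.76332918e+02, -3.61779819e+02, -3.82343007e-01]), np.float64(0.40697674418604646))
bail both (array([ 5.76020993e+02, -3.52211228e+02, -3.79140748e-01]), np.float64(0.43948366216067875))
stand sc (array([ 5.74904830e+02, -3.11405465e+01,  1.41633355e-01]), np.float64(0.19718530373669196))
stand sd (array([ 5.77414706e+02, -3.11933192e+01,  1.38163580e-01]), np.float64(0.214336917562724))
stand both (array([ 5.75979131e+02, -3.20081002e+01,  1.40047975e-01]), np.float64(0.2079242842421184))
hook [0.593 0.295 0.242]
hook [0.577 0.344 0.242]
hook [0.69  0.318 0.222]
hook [0.68  0.369 0.222]
hook [0.58  0.298 0.242]
hook [0.568 0.355 0.242]
hook [0.694 0.312 0.222]
hook [0.673 0.368 0.222]
```

```bash
python3 -m creep '{"translation":[[-38,-40,0],[-37,-40,0],[0,0,0],[0,0,0]],"spin":[0.07,0.07,0,0],"gripper":[0.5,0.5,0.5,0.5]}' 20; python3 - <<'E'
from fit import *
w=snap('wrist','wrist1.png'); print(w['mtx'][0][0])
for l in ['stand','stand_apron','stand_stop','stand_mouth','keeper_knob','standee_a']: print(l,[(np.round(d['centre'],4).tolist(),round(d['confidence'],2)) for d in nets.pinpoint('wrist',l)])
E
```

```text
t: 2.05
eef_pos: [0.6062, -0.0738, 0.2273]
ee_rot: [-3.14, -0.0, -1.432]
force: [-0.1, 0.9, -0.3]
width: 0.0611
gripper_force: 0.0
339.4297460777214
stand [([0.5776, -0.0329, -0.0001], 0.7)]
stand_apron [([0.5873, -0.1476, 0.0057], 0.87)]
stand_stop [([0.5558, 0.1068, 0.0071], 0.72)]
stand_mouth [([0.5867, -0.1167, 0.0051], 0.91)]
keeper_knob [([0.6147, -0.1008, 0.0586], 0.64)]
standee_a [([0.4442, -0.1638, 0.0026], 0.69), ([0.4422, -0.0492, -0.0025], 0.65)]
```

View pics/wrist1.png

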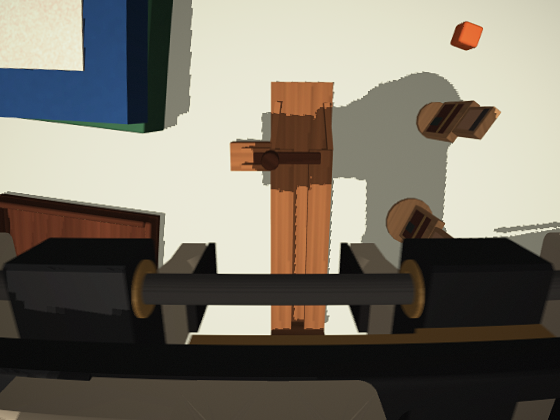

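The wrist view shows the stand from (271,82) to (328,335), running nearly vertical, with the knob at (268,158) and S2 at (440,120). S3 isn't in view. W1 is at (408,215).

```bash
cat >> fit.py <<'E'
ST=[box((-33,33),(-150,-80),(0,8)),box((-33,33),(-80,140),(0,25)),box((-33,33),(140,150),(0,42)),box((-28.5,28.5),(-150,-80),(0,18)),
 box((-8,62),(-78,-66),(25.5,33.5)),box((21,39),(-81,-63),(33.5,59.5))]
def fitroi(f,parts,p0,roi,thr=.25):
    m=rmask(f,roi,thr)
    def cost(v):
        s=sil(f,parts,v*[1,1,.02],roi); return 1-(s&m).sum()/(s|m).sum()
    v0=np.array([p0[0],p0[1],p0[2]/.02])
    r=minimize(cost,v0,method='Nelder-Mead',options=dict(initial_simplex=v0+np.array([[0,0,0],[4,0,0],[0,4,0],[0,0,4]]),xatol=.1,fatol=1e-4))
    return np.round(r.x*[1,1,.02],3),round(r.fun,3)
E
python3 - <<'E'
from fit import *
w=snap('wrist'); s=get_state(); print(s['eef_pos'],s['ee_rot'])
print(fitroi(w,ST,(575,-32,.14),(255,60,345,240)), fitroi(w,ST,(575,-32,.14),(255,60,345,240),.35))
print('S2',fitroi(w,standee(20),(445,-165,3.),(405,88,515,155)))
for p in ((271,82,.008),(333,82,.008),(269,158,.0595),(271,225,.025),(330,225,.025)): print(np.round(ray(w,*p),4))
E
```

```text
[ 0.60688432 -0.0724607   0.22619983] [ 3.14103696e+00 -3.55782817e-05 -1.43015477e+00]
(array([ 5.76133e+02, -3.21060e+01,  1.35000e-01]), np.float64(0.032)) (array([ 5.7585e+02, -3.1952e+01,  1.3600e-01]), np.float64(0.03))
S2 (array([ 443.423, -163.886,    2.633]), np.float64(0.089))
[ 0.629  -0.1746  0.008 ]
[ 0.5641 -0.184   0.008 ]
[ 0.6199 -0.1012  0.0595]
[ 0.608 -0.023  0.025]
[ 0.5426 -0.0322  0.025 ]
```

```bash
python3 -m creep '{"translation":[[8.6,-26.8,0],[0,0,-46],[0,0,-46],[0,0,-46],[0,0,-48],[0,0,0],[0,0,0]],"spin":[-0.005,0,0,0,0,0,0],"gripper":[0.5,0.5,0.5,0.5,0.5,0.5,0]}' 15; python3 -m creep '{"translation":[[0,0,0],[0,0,0],[0,0,0],[0,0,0],[0,0,0]],"spin":[0,0,0,0,0],"gripper":[0,0,0,0,0]}'
```

```text
t: 3.15
eef_pos: [0.615, -0.0997, 0.0397]
ee_rot: [3.139, -0.0, -1.435]
force: [0.0, 0.4, 1.2]
width: 0.0401
gripper_force: 0.0
t: 3.65
eef_pos: [0.6157, -0.0997, 0.0415]
ee_rot: [-3.14, -0.0, -1.436]
force: [-0.8, 1.3, 4.9]
width: 0.0175
gripper_force: 15.0
```

```bash
python3 -m creep '{"translation":[[12,1.6,0],[12,1.6,0],[10.3,1.5,0],[10.3,1.3,0],[0,0,0],[0,0,0]],"spin":[0,0,0,0,0,0],"gripper":[0,0,0,0,0,0]}'; python3 -m creep '{"translation":[[0,0,0],[0,0,0],[0,0,40],[0,0,45]],"spin":[0,0,0,0],"gripper":[0.4,0.4,0.4,0.4]}'
```

```text
t: 4.25
eef_pos: [0.6597, -0.0939, 0.0411]
ee_rot: [3.141, -0.0, -1.436]
force: [-2.9, 0.2, 8.5]
width: 0.017
gripper_force: 15.0
t: 4.65
eef_pos: [0.6584, -0.0939, 0.1241]
ee_rot: [3.136, 0.0, -1.436]
force: [2.0, -0.4, 1.3]
width: 0.0348
gripper_force: 0.0
```

```bash
python3 -m creep '{"translation":[[-43,-14,10],[-43,-14,10],[-43,-14,10],[-43,-14,0],[-43,-14,0],[0,0,0],[0,0,0]],"spin":[-0.13,-0.13,-0.13,-0.13,-0.126,0,0],"gripper":[0.4,0.4,0.4,0.4,0.4,0.4,0.4]}'; python3 - <<'E'
from fit import *
w=snap('wrist','wrist2.png'); s=get_state(); print(s['eef_pos'],s['ee_rot'])
print(proj(w,[[.444,-.164,.0],[.444,-.164,.105]]))
for l in ['standee_a']: print(l,[(np.round(d['centre'],4).tolist(),round(d['confidence'],2)) for d in nets.pinpoint('wrist',l)])
E
```

```text
t: 5.35
eef_pos: [0.4445, -0.1641, 0.1562]
ee_rot: [-3.14, 0.001, -2.082]
force: [0.4, 0.4, -0.1]
width: 0.035
gripper_force: 0.0
[ 0.44537258 -0.16392108  0.15606536] [-3.14021240e+00  6.36171375e-04 -2.08128821e+00]
[[278.91937389 190.70999957]
 [279.17500759 226.34475848]]
standee_a [([0.4417, -0.1609, -0.0032], 0.84)]
```

View pics/wrist2.png

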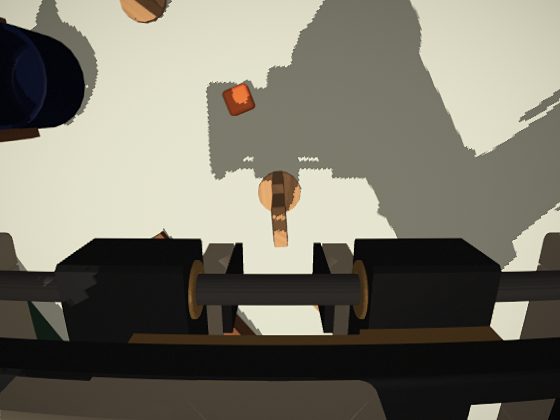

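```bash
python3 -m creep '{"translation":[[0,0,-48],[0,0,-47],[0,0,0],[0,0,0],[0,0,0],[0,0,0],[0,0,0]],"spin":[0,0,0,0,0,0,0],"gripper":[0.4,0.4,0.4,0,0,0,0]}' 15; python3 -m creep '{"translation":[[0,0,35],[0,0,35],[37,3,0],[37,3,0],[37,3,0],[37,4,0],[0,0,0],[0,0,0]],"spin":[0,0.11,0.11,0.11,0.11,0.11,0.096,0],"gripper":[0,0,0,0,0,0,0,0]}'; python3 - <<'E'
from fit import *
w=snap('wrist','wrist3.png'); s=get_state(); print(s['eef_pos'],s['ee_rot'])
E
```

```text
t: 6.15
eef_pos: [0.4459, -0.1637, 0.0622]
ee_rot: [-3.139, 0.002, -2.082]
force: [2.4, -2.5, -0.3]
width: 0.0088
gripper_force: 15.1
t: 6.95
eef_pos: [0.5933, -0.1506, 0.1307]
ee_rot: [3.142, 0.0, -1.434]
force: [-0.6, -0.4, -0.4]
width: 0.009
gripper_force: 15.0
[ 0.59258158 -0.15068304  0.13079228] [ 3.14150167e+00  2.11808881e-04 -1.43794097e+00]
```

View pics/wrist3.png

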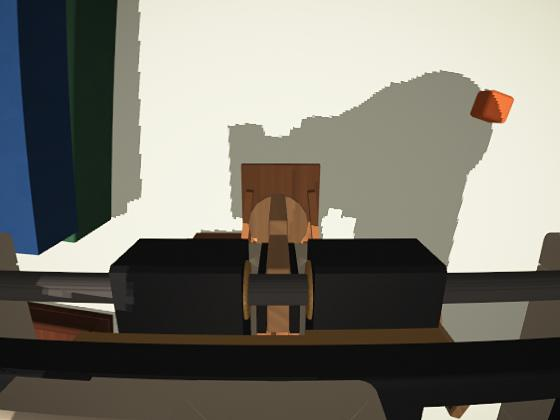

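```bash
python3 -m creep '{"translation":[[0,0,-30],[0,0,-20],[0,0,-9],[0,0,0],[-2,15,0],[-2.1,15,0],[-2,15,0],[-2.1,14.5,0]],"spin":[0.002,0,0,0,0,0,0,0],"gripper":[0,0,0,0,0,0,0,0]}'; python3 -m creep '{"translation":[[0,0,0],[-2,15,0]],"spin":[0,0],"gripper":[0,0]}';
```

```text
t: 7.8
eef_pos: [0.5846, -0.0896, 0.0723]
ee_rot: [-3.14, 0.0, -1.433]
force: [0.5, -0.2, -0.2]
width: 0.0088
gripper_force: 15.0
t: 8.0
eef_pos: [0.5826, -0.0759, 0.0718]
ee_rot: [-3.141, -0.0, -1.434]
force: [-0.2, 0.5, -0.7]
width: 0.0089
gripper_force: 15.0
```

```bash
python3 -m creep '{"translation":[[-3.7,26.5,0],[-3.7,26.5,0],[-3.7,26.5,0],[-3.7,26.5,0],[-3.7,26.5,0],[-3.7,26.5,0],[0,0,0],[0,0,-1]],"spin":[0,0,0,0,0,0,0,0],"gripper":[0,0,0,0,0,0,0,0]}'; python3 -m creep '{"translation":[[0,0,0],[0,0,0],[0,0,0],[0,0,40],[0,0,45]],"spin":[0,0,0,0,0],"gripper":[0.35,0.35,0.35,0.35,0.35]}';python3 - <<'E'
from h import *
s=get_state(); print(s['eef_pos'],s['ee_rot'])
for c in ['scene','side']:
    snap(c,c+'1.png')
    print([(np.round(d['centre'],3).tolist(),round(d['confidence'],2)) for d in nets.pinpoint(c,'standee_a')])
E
```

```text
t: 8.8
eef_pos: [0.5603, 0.0836, 0.0707]
ee_rot: [-3.141, 0.0, -1.432]
force: [-0.8, 0.1, -0.7]
width: 0.009
gripper_force: 15.0
t: 9.3
eef_pos: [0.5593, 0.0816, 0.1549]
ee_rot: [3.137, -0.001, -1.435]
force: [2.1, 2.4, 0.3]
width: 0.0306
gripper_force: 0.0
[0.55926427 0.08155726 0.15494942] [ 3.13736929e+00 -1.42912913e-03 -1.43486487e+00]
[([0.46, -0.363, 0.002], 0.96), ([0.561, 0.082, 0.006], 0.77), ([0.462, 0.253, 0.004], 0.74), ([0.443, -0.047, 0.001], 0.73), ([0.433, 0.163, 0.002], 0.63), ([0.437, 0.058, -0.001], 0.5)]
[([0.435, 0.06, -0.004], 0.75), ([0.462, 0.258, 0.002], 0.7), ([0.431, 0.161, 0.003], 0.69), ([0.443, -0.045, 0.0], 0.67), ([0.46, -0.37, 0.001], 0.65), ([0.564, 0.083, 0.006], 0.45)]
```

View pics/side1.png

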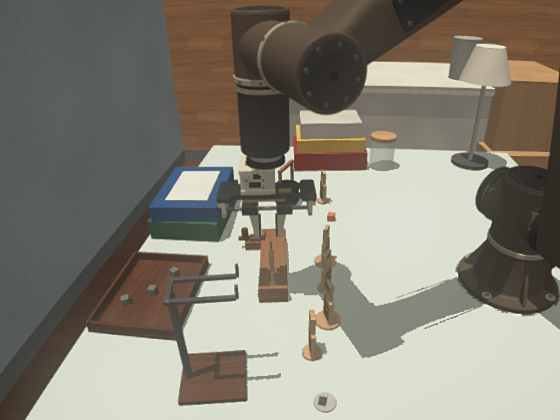

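The first standee stands upright in the slot at side (271,262), and nothing else has moved.

```bash
python3 -m creep '{"translation":[[-30,-5.4,0],[-30,-5.4,0],[-30,-5.4,0],[-31,-5.4,0],[0,0,0],[0,0,0],[0,0,0]],"spin":[-0.14,-0.14,-0.14,-0.14,-0.137,0,0],"gripper":[0.4,0.4,0.4,0.4,0.4,0.4,0.4]}'; cat > look.py <<'E'
from fit import *
import sys
w=snap('wrist'); s=get_state(); print(s['eef_pos'],s['ee_rot'])
P=[(np.round(d['centre'],4).tolist(),round(d['confidence'],2)) for d in nets.pinpoint('wrist','standee_a')]; print(P)
x,y,z=map(float,sys.argv[1:4]); q=proj(w,[[x/1e3,y/1e3,.0]])[0].astype(int); print('px',q)
for dz in (0,.3,-.3): print(fitroi(w,standee(20),(x,y,z+dz),(max(q[0]-55,0),max(q[1]-50,0),q[0]+55,min(q[1]+80,238))))
E
python3 look.py 438 60 -.56
```

```text
t: 10.2
eef_pos: [0.4395, 0.061, 0.1551]
ee_rot: [3.141, -0.001, -2.127]
force: [0.4, -0.3, -0.3]
width: 0.0351
gripper_force: 0.0
[0.43961695 0.06106135 0.1551122 ] [ 3.14123816e+00 -7.71986537e-04 -2.12737711e+00]
[([0.4413, 0.0619, 0.0046], 0.86), ([0.4448, -0.0472, -0.0015], 0.73)]
px [278 189]
(array([440.173,  58.526,  -0.53 ]), np.float64(0.064))
(array([ 4.40329e+02,  5.86740e+01, -4.05000e-01]), np.float64(0.021))
(array([440.315,  58.902,  -0.634]), np.float64(0.074))
```

```bash
python3 -m creep '{"translation":[[0.7,-2.4,0],[0,0,-48],[0,0,-46],[0,0,0],[0,0,0],[0,0,0],[0,0,0],[0,0,0]],"spin":[0.15,0,0,0,0,0,0,0],"gripper":[0.4,0.4,0.4,0.4,0,0,0,0]}' 15; python3 - <<'E'
from h import *
f=snap('wrist','w4.png'); s=get_state(); print(s['eef_pos'],s['ee_rot'],s['width'],s['gripper_force'],s['force'])
E
```

```text
t: 11.1
eef_pos: [0.441, 0.0593, 0.0631]
ee_rot: [-3.14, 0.002, -1.98]
force: [1.1, -1.2, -0.5]
width: 0.0088
gripper_force: 15.4
[0.4409868  0.05927652 0.06295868] [-3.13984605e+00  2.41977134e-03 -1.98043126e+00] 0.008717166298411162 15.000529116368853 [-1.7140935   0.55258812  6.36420472]
```

```bash
python3 -m creep '{"translation":[[0,0,35],[0,0,35],[25.2,-35,0],[25.2,-35,0],[25.2,-35,0],[25.2,-35,0],[25.2,-35,0],[25.3,-35,0]],"spin":[0,0,0.11,0.11,0.11,0.11,0.105,0],"gripper":[0,0,0,0,0,0,0,0]}'; python3 -m creep '{"translation":[[0,0,0],[0,0,0]],"spin":[0,0],"gripper":[0,0]}'; python3 - <<'E'
from h import *
f=snap('wrist','w5.png'); s=get_state(); print(s['eef_pos'],s['ee_rot'],s['width'])
E
```

```text
t: 11.95
eef_pos: [0.5923, -0.1529, 0.1322]
ee_rot: [-3.141, -0.0, -1.432]
force: [1.3, 0.7, -0.6]
width: 0.0092
gripper_force: 15.0
t: 12.15
eef_pos: [0.5912, -0.1522, 0.1313]
ee_rot: [3.141, 0.0, -1.438]
force: [-0.7, 0.3, -0.8]
width: 0.009
gripper_force: 15.0
[ 0.59082469 -0.15141605  0.13148916] [ 3.14108516e+00  3.68769252e-04 -1.43694449e+00] 0.009040188428466326
```

View pics/w5.png

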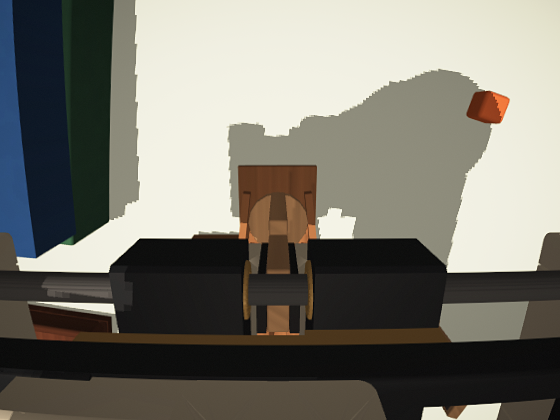

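```bash
python3 -m creep '{"translation":[[1,0,-30],[0,0,-20],[0,0,-9],[0,0,0],[-2,15,0],[-2.1,15,0],[-2,15,0],[-2,15,0]],"spin":[0.001,0,0,0,0,0,0,0],"gripper":[0,0,0,0,0,0,0,0]}'; python3 -m creep '{"translation":[[-2,15,0],[-3.5,25.5,0],[-3.5,25.5,0],[-3.5,25.5,0],[-3.5,25.5,0],[-1.9,13.5,0],[0,0,0],[0,0,-1]],"spin":[0,0,0,0,0,0,0,0],"gripper":[0,0,0,0,0,0,0,0]}'; python3 -m creep '{"translation":[[0,0,0],[0,0,0],[0,0,0],[0,0,40],[0,0,45]],"spin":[0,0,0,0,0],"gripper":[0.35,0.35,0.35,0.35,0.35]}';python3 - <<'E'
from h import *
s=get_state(); print(s['eef_pos'],s['ee_rot'])
for c in ['scene','side']:
    snap(c,c+'2.png')
    print([(np.round(d['centre'],3).tolist(),round(d['confidence'],2)) for d in nets.pinpoint(c,'standee_a')])
E
```

```text
t: 13.0
eef_pos: [0.5843, -0.0896, 0.0732]
ee_rot: [-3.141, 0.0, -1.434]
force: [-0.6, 0.1, 0.3]
width: 0.0089
gripper_force: 15.0
t: 13.8
eef_pos: [0.5664, 0.0397, 0.0717]
ee_rot: [-3.141, -0.0, -1.434]
force: [0.5, -0.8, -0.3]
width: 0.009
gripper_force: 15.0
t: 14.3
eef_pos: [0.5652, 0.0382, 0.1559]
ee_rot: [3.137, -0.001, -1.436]
force: [1.4, -0.1, 0.3]
width: 0.0303
gripper_force: 0.0
[0.56517808 0.03822337 0.15592403] [ 3.13721153e+00 -1.09289046e-03 -1.43573041e+00]
[([0.444, -0.045, 0.002], 0.74), ([0.46, -0.366, 0.001], 0.73), ([0.565, 0.039, 0.005], 0.69), ([0.435, 0.365, 0.001], 0.64), ([0.56, 0.084, 0.006], 0.62), ([0.434, 0.161, 0.002], 0.58)]
[([0.46, 0.255, -0.001], 0.95), ([0.559, 0.087, 0.008], 0.7), ([0.433, 0.16, 0.002], 0.7), ([0.442, -0.042, 0.001], 0.7), ([0.564, 0.038, 0.004], 0.64), ([0.463, -0.369, 0.0], 0.59)]
```

```bash
python3 -m creep '{"translation":[[1.4,-49,5],[1.4,-49,5],[1.4,-49,5],[1.4,-49,5],[1.4,-49,5],[1.4,-49,5],[1.4,-49,5],[1,-48,5]],"spin":[-0.063,-0.063,-0.063,-0.063,-0.063,-0.063,-0.063,-0.063],"gripper":[0.4,0.4,0.4,0.4,0.4,0.4,0.4,0.4]}';  python3 -m creep '{"translation":[[0,0,10],[0,0,0],[0,0,0]],"spin":[0,0,0],"gripper":[0.45,0.45,0.45]}'; python3 - <<'E'
from fit import *
w=snap('wrist','w6.png'); s=get_state(); print(s['eef_pos'],s['ee_rot'])
for l in ('mug_bail','mug','standee_a'): print([(np.round(d['centre'],4).tolist(),round(d['confidence'],2)) for d in nets.pinpoint('wrist',l)])
E
```

```text
t: 15.3
eef_pos: [0.5761, -0.3539, 0.1951]
ee_rot: [3.139, 0.0, -1.942]
force: [1.5, 0.1, 0.8]
width: 0.0355
gripper_force: 0.0
t: 15.6
eef_pos: [0.5767, -0.3513, 0.2053]
ee_rot: [3.14, 0.0, -1.939]
force: [-0.8, 0.3, -0.3]
width: 0.0395
gripper_force: 0.0
[ 0.57681195 -0.35078973  0.20549994] [ 3.14012324e+00  3.33739286e-04 -1.93803260e+00]
[([0.5725, -0.3544, 0.1253], 0.86), ([0.5784, -0.3577, -0.0001], 0.48)]
[([0.5772, -0.3558, 0.001], 0.57)]
[([0.4571, -0.3632, 0.0026], 0.6)]
```

View pics/w6.png

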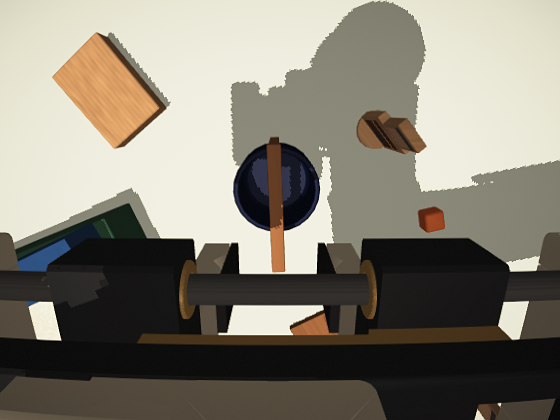

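The bail bar runs from (274,138) to (278,272) across the mug centre at (277,187). S1 stands at (375,130).

```bash
python3 - <<'E'
from fit import *
w=snap('wrist')
e=[ray(w,274,140,.13),ray(w,278.5,271,.13)]; print(e,(e[0]+e[1])/2,np.linalg.norm(e[0]-e[1]))
d=e[1]-e[0]; print('yaw',np.arctan2(-d[0],d[1]))
q=proj(w,[[.4595,-.3665,0]])[0]; print(q); print(fitroi(w,standee(20),(459,-366,0),(345,95,435,160)))
E
```

```text
[array([ 0.56067567, -0.40187453,  0.13      ]), array([ 0.5928691 , -0.30932515,  0.13      ])] [ 0.57677238 -0.35559984  0.13      ] 0.09798880469956106
yaw -0.334759406413546
[376.5028292 128.016041 ]
(array([ 4.61421e+02, -3.66974e+02,  3.68000e-01]), np.float64(0.066))
```

```bash
python3 -m creep '{"translation":[[0,-4.8,0],[0,0,-40],[0,0,-40],[0,0,-19],[0,0,0],[0,0,0],[0,0,0],[0,0,0]],"spin":[0.032,0,0,0,0,0,0,0],"gripper":[0.45,0.45,0.45,0.45,0.45,0,0,0]}' 35; python3 -m creep '{"translation":[[0,0,0],[0,0,10],[0,0,40],[0,0,50],[0,0,50],[0,0,0]],"spin":[0,0,0,0,0,0],"gripper":[0,0,0,0,0,0]}'
```

```text
t: 16.65
eef_pos: [0.5782, -0.3568, 0.1095]
ee_rot: [-3.139, -0.0, -1.906]
force: [-1.1, -0.7, -0.6]
width: 0.0211
gripper_force: 0.0
t: 17.25
eef_pos: [0.5802, -0.3586, 0.2677]
ee_rot: [-3.128, -0.002, -1.906]
force: [0.7, -0.7, -0.3]
width: 0.0097
gripper_force: 35.0
```

```bash
python3 -m creep '{"translation":[[-6.1,30,0],[-6.1,46.4,0],[-6.1,46.4,0],[-6.1,46.4,0],[-6.1,46.4,0],[-6.1,46.4,0],[-6.1,46.4,0],[-6.1,46.4,0]],"spin":[0.041,0.041,0.041,0.041,0.041,0.041,0.041,0.041],"gripper":[0,0,0,0,0,0,0,0]}'; python3 -m creep '{"translation":[[-6.1,46.4,0],[-6.1,46.4,0],[-6.1,46.4,0],[-6.1,46.4,0],[-6.1,46.4,0],[-6.1,40,0],[0,23,0],[0,0,0]],"spin":[0.041,0.041,0.041,0.041,0.041,0.041,0,0],"gripper":[0,0,0,0,0,0,0,0]}'; python3 -m creep '{"translation":[[0,0,0],[0,0,0],[0,0,0]],"spin":[0,0,0],"gripper":[0,0,0]}';python3 - <<'E'
from fit import *
s=get_state(); print(s['eef_pos'],s['ee_rot'],s['force'])
for c in ('scene','side','wrist'):
    f=snap(c,c+'3.png')
    for l in ('hook_seat','hook','mug_bail','mug'): print(c,l,[(np.round(d['centre'],4).tolist(),round(d['confidence'],2)) for d in nets.pinpoint(c,l)])
a=cv2.imread('pics/scene3.png')[180:360,340:500]; b=cv2.imread('pics/side3.png')[180:420,140:340]
a=cv2.resize(a,None,fx=2.5,fy=2.5,interpolation=3); b=cv2.resize(b,None,fx=2,fy=2,interpolation=3)
h=max(a.shape[0],b.shape[0]); cv2.imwrite('pics/c3.png',np.hstack([cv2.copyMakeBorder(i,0,h-i.shape[0],0,0,0) for i in (a,b)]))
E
```

```text
t: 18.05
eef_pos: [0.5276, -0.0001, 0.2583]
ee_rot: [-3.141, 0.001, -1.577]
force: [1.6, 0.9, -2.0]
width: 0.0096
gripper_force: 35.0
t: 18.85
eef_pos: [0.4915, 0.2958, 0.2575]
ee_rot: [-3.142, 0.0, -1.331]
force: [-0.8, -0.1, -2.3]
width: 0.0096
gripper_force: 35.0
t: 19.15
eef_pos: [0.492, 0.2921, 0.2578]
ee_rot: [-3.141, 0.0, -1.334]
force: [0.3, 0.2, -2.1]
width: 0.0093
gripper_force: 35.0
[0.49199321 0.29212609 0.25783681] [-3.14143858e+00  1.28638681e-04 -1.33426239e+00] [ 0.33462949  0.1644002  -2.0770339 ]
scene hook_seat [([0.6163, 0.3313, 0.2215], 0.63)]
scene hook [([0.6175, 0.3289, 0.002], 0.59)]
scene mug_bail [([0.4938, 0.2962, 0.2756], 0.79)]
scene mug [([0.4919, 0.2905, 0.1494], 0.68)]
side hook_seat [([0.618, 0.3288, 0.2243], 0.96)]
side hook [([0.6188, 0.3275, -0.0011], 0.93), ([0.5725, -0.0331, -0.0], 0.51)]
side mug_bail [([0.4929, 0.2945, 0.2691], 0.56), ([0.4313, -0.2531, 0.0016], 0.39)]
side mug [([0.4907, 0.2963, 0.1491], 0.7)]
wrist hook_seat []
wrist hook [([0.6167, 0.3273, 0.0013], 0.95)]
wrist mug_bail [([0.4894, 0.2939, 0.2747], 0.61)]
wrist mug [([0.491, 0.2907, 0.15], 0.84)]
```

View pics/c3.png

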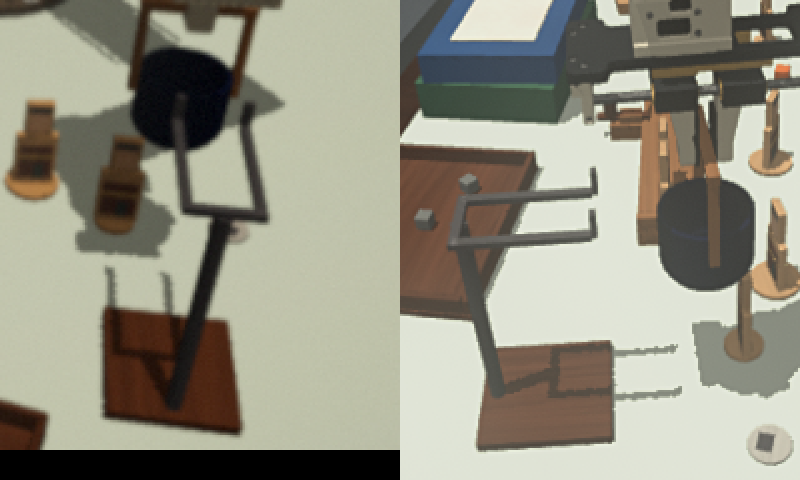

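```bash
python3 - <<'E'
from fit import *
from scipy.optimize import least_squares
sc,sd=snap('scene'),snap('side')
M=np.array([[-42.5,-26,242],[-42.5,26,242],[65,-26,220],[65,26,220]])
A=np.array([(412,220),(438.4,222),(414,264.),(445,266)]);B=np.array([(237.5,265),(237,285.),(170,279),(165,302)])
def res(p,which=3):
    c,s=np.cos(p[2]),np.sin(p[2]); W=np.c_[c*M[:,0]-s*M[:,1]+p[0],s*M[:,0]+c*M[:,1]+p[1],M[:,2]]/1e3
    r=[]
    if which&1: r.append(proj(sc,W)-A)
    if which&2: r.append(proj(sd,W)-B)
    return np.concatenate(r).ravel()
for w in (1,2,3):
    r=least_squares(res,[617,327,.24],args=(w,),x_scale=[1,1,.02]); print(np.round(r.x,3),np.round(r.fun,1))
W=box((-65,75),(-45,45),(0,12))
E
```

```text
[6.22106e+02 3.29423e+02 2.11000e-01] [-0.6 -1.   0.5 -0.5  0.4  0.1 -0.3  1.1]
[6.18194e+02 3.28602e+02 2.04000e-01] [-1.4 -0.5 -1.1  0.6  1.1  0.8  1.4 -0.4]
[6.18944e+02 3.29034e+02 2.08000e-01] [-0.6 -1.9  0.5 -1.4  0.3 -1.1 -0.5 -0.1 -1.9 -0.4 -1.6  0.7  0.5  1.
  0.9 -0.1]
```

```bash
python3 -m creep '{"translation":[[-2,9.8,-8],[0,0,-9],[0,0,0],[16,3.3,0],[16,3.3,0],[16,3.4,0],[16,3.3,0],[0,0,0]],"spin":[-0.032,0,0,0,0,0,0,0],"gripper":[0,0,0,0,0,0,0,0]}'; python3 -m creep '{"translation":[[0,0,0],[0,0,0]],"spin":[0,0],"gripper":[0,0]}'; python3 - <<'E'
from fit import *
s=get_state(); print(s['eef_pos'],s['ee_rot'],s['force'])
for c in ('scene','side'): snap(c,c+'4.png')
a=cv2.imread('pics/scene4.png')[180:360,340:500]; b=cv2.imread('pics/side4.png')[180:420,140:340]
a=cv2.resize(a,None,fx=2.5,fy=2.5,interpolation=3); b=cv2.resize(b,None,fx=2,fy=2,interpolation=3)
h=max(a.shape[0],b.shape[0]); cv2.imwrite('pics/c4.png',np.hstack([cv2.copyMakeBorder(i,0,h-i.shape[0],0,0,0) for i in (a,b)]))
E
```

```text
t: 20.8
eef_pos: [0.5553, 0.3161, 0.2399]
ee_rot: [3.141, -0.001, -1.365]
force: [-1.1, -0.8, -2.0]
width: 0.0097
gripper_force: 35.0
t: 21.0
eef_pos: [0.5534, 0.316, 0.2405]
ee_rot: [3.141, -0.0, -1.365]
force: [0.6, -0.0, -1.4]
width: 0.0095
gripper_force: 35.0
[0.5533799  0.31597444 0.24053011] [ 3.14116903e+00 -2.14762082e-04 -1.36453564e+00] [ 0.62924345 -0.0381358  -1.40013428]
```

View pics/c4.png

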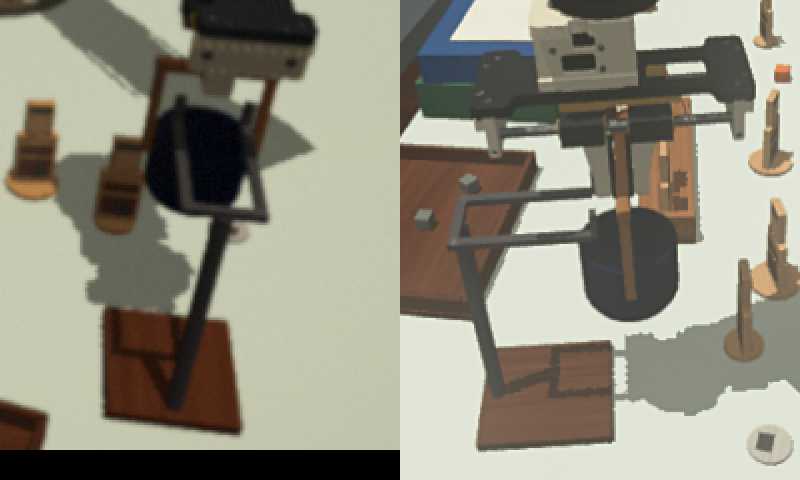

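```bash
python3 -m creep '{"translation":[[16.2,3.2,0],[16.2,3.2,0],[16.2,3.3,0],[16,3.2,0],[0,0,0],[0,0,-12],[0,0,-12],[0,0,0]],"spin":[0,0,0,0,0,0,0,0],"gripper":[0,0,0,0,0,0,0,0]}'; python3 -m creep '{"translation":[[0,0,-3],[0,0,0]],"spin":[0,0],"gripper":[0,0]}';  python3 -m creep '{"translation":[[0,0,-2],[0,0,0]],"spin":[0,0],"gripper":[0,0]}'; python3 -m creep '{"translation":[[0,0,-2],[0,0,0]],"spin":[0,0],"gripper":[0,0]}'
```

```text
t: 21.9
eef_pos: [0.6165, 0.3285, 0.2137]
ee_rot: [3.137, -0.001, -1.365]
force: [0.4, 0.5, -2.6]
width: 0.0092
gripper_force: 35.0
t: 22.1
eef_pos: [0.6181, 0.3293, 0.2135]
ee_rot: [3.142, -0.0, -1.364]
force: [0.1, -0.1, -1.6]
width: 0.0095
gripper_force: 35.0
t: 22.3
eef_pos: [0.6186, 0.3294, 0.2123]
ee_rot: [-3.14, 0.0, -1.365]
force: [-1.2, 0.9, 0.2]
width: 0.0098
gripper_force: 35.0
t: 22.5
eef_pos: [0.6187, 0.3294, 0.2122]
ee_rot: [-3.139, 0.001, -1.364]
force: [-5.0, -0.3, 9.8]
width: 0.0097
gripper_force: 35.0
```

```bash
python3 -m creep '{"translation":[[0,0,1.5],[0,0,0],[0,0,0],[0,0,0],[0,0,0],[0,0,30],[0,0,40],[0,0,0]],"spin":[0,0,0,0,0,0,0,0],"gripper":[0,0.15,0.25,0.25,0.25,0.25,0.25,0.25]}';python3 - <<'E'
from fit import *
s=get_state(); print(s['eef_pos'],s['force'])
for c in ('scene','side'):
    snap(c,c+'5.png')
    for l in ('hook_seat','mug_bail','mug','standee_a'): print(c,l,[(np.round(d['centre'],4).tolist(),round(d['confidence'],2)) for d in nets.pinpoint(c,l)])
a=cv2.imread('pics/scene5.png')[180:360,340:500]; b=cv2.imread('pics/side5.png')[180:420,140:340]
a=cv2.resize(a,None,fx=2.5,fy=2.5,interpolation=3); b=cv2.resize(b,None,fx=2,fy=2,interpolation=3)
h=max(a.shape[0],b.shape[0]); cv2.imwrite('pics/c5.png',np.hstack([cv2.copyMakeBorder(i,0,h-i.shape[0],0,0,0) for i in (a,b)]))
E
```

```text
t: 23.3
eef_pos: [0.6208, 0.3302, 0.2876]
ee_rot: [-3.133, 0.003, -1.364]
force: [1.7, 0.1, 1.4]
width: 0.0222
gripper_force: 0.0
[0.62084761 0.33019271 0.28763959] [1.72107452 0.13939551 1.40734811]
scene hook_seat [([0.6188, 0.3265, 0.2229], 0.75), ([0.4601, -0.3673, 0.0018], 0.21)]
scene mug_bail [([0.6194, 0.331, 0.2286], 0.7)]
scene mug [([0.6157, 0.3282, 0.1047], 0.83)]
scene standee_a [([0.5627, 0.084, 0.0081], 0.95), ([0.463, 0.2539, -0.0003], 0.95), ([0.4601, -0.3662, 0.0002], 0.93), ([0.5602, 0.039, 0.0064], 0.89), ([0.4405, -0.0471, 0.0008], 0.89), ([0.4346, 0.164, 0.0001], 0.7)]
side hook_seat [([0.6163, 0.3291, 0.2233], 0.93)]
side mug_bail [([0.6217, 0.3317, 0.2248], 0.67)]
side mug [([0.6173, 0.3335, 0.1006], 0.84)]
side standee_a [([0.4437, -0.046, 0.0], 0.79), ([0.563, 0.0837, 0.0065], 0.75), ([0.4302, 0.1621, 0.0035], 0.66), ([0.462, 0.2571, -0.0016], 0.6), ([0.4594, -0.3679, -0.0021], 0.54), ([0.5652, 0.0399, 0.0038], 0.52)]
```

View pics/c5.png

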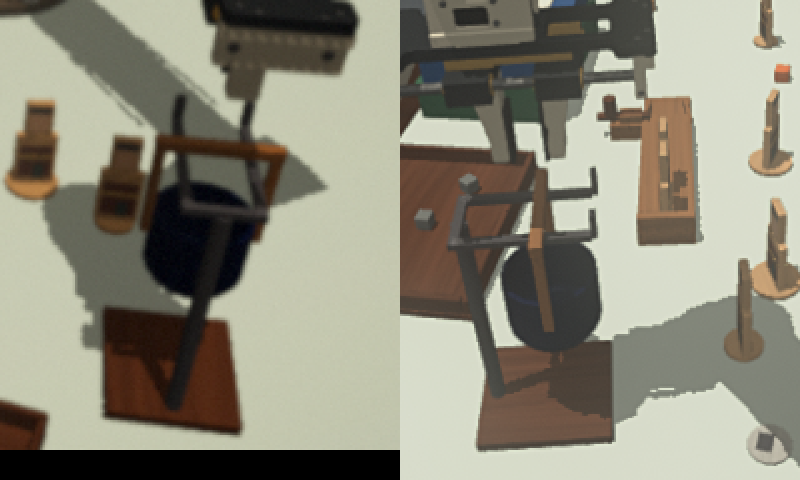

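The mug hangs by its bail across both prongs, and the seat and bail estimates agree. Next is S4.

```bash
python3 -m creep '{"translation":[[-40,-18.7,0],[-40,-18.7,0],[-40,-18.7,0],[-39,-18.5,0],[0,0,-44],[0,0,-44],[0,0,-43],[0,0,0]],"spin":[0.09,0.09,0.09,0.073,0,0,0,0],"gripper":[0.4,0.4,0.4,0.4,0.4,0.4,0.4,0.4]}' 15;  python3 -m creep '{"translation":[[0,0,0],[0,0,0]],"spin":[0,0],"gripper":[0.4,0.4]}'; python3 look.py 460 255.5 .55
```

```text
t: 24.6
eef_pos: [0.4564, 0.2519, 0.1452]
ee_rot: [3.132, -0.002, -1.023]
force: [-0.2, -0.9, 0.2]
width: 0.0349
gripper_force: 0.0
t: 24.8
eef_pos: [0.4608, 0.2557, 0.1524]
ee_rot: [-3.138, 0.0, -1.021]
force: [-0.3, 0.1, 0.2]
width: 0.0352
gripper_force: 0.0
[0.46067803 0.25577201 0.15245825] [-3.13795569e+00  5.93373968e-04 -1.02142909e+00]
[([0.434, 0.1643, -0.0007], 0.95), ([0.4622, 0.2548, 0.0024], 0.89)]
px [279 192]
(array([4.61380e+02, 2.54704e+02, 2.07000e-01]), np.float64(0.036))
(array([461.53 , 254.683,   0.762]), np.float64(0.128))
(array([4.61395e+02, 2.54514e+02, 2.05000e-01]), np.float64(0.035))
```

```bash
python3 -m creep '{"translation":[[0.7,-1.1,0],[0,0,0],[0,0,-46],[0,0,-45],[0,0,0],[0,0,0],[0,0,0],[0,0,0]],"spin":[-0.14,-0.14,-0.064,0,0,0,0,0],"gripper":[0.4,0.4,0.4,0.4,0.4,0,0,0]}' 15; python3 -m creep '{"translation":[[0,0,0],[0,0,30],[0,0,45],[0,0,45]],"spin":[0,0,0,0],"gripper":[0,0,0,0]}';python3 -m creep '{"translation":[[14.5,-45,0],[14.5,-45,0],[14.5,-45,0],[14.5,-45,0],[14.5,-45,0],[14.5,-45,0],[14.5,-45,0],[14.5,-45,0]],"spin":[-0.01,-0.01,-0.01,-0.01,-0.01,-0.01,-0.01,0],"gripper":[0,0,0,0,0,0,0,0]}'; python3 -m creep '{"translation":[[15,-45.5,0],[0,0,-30],[0,0,-20],[0,0,0],[0,0,0]],"spin":[0,0,0,0,0],"gripper":[0,0,0,0,0]}';python3 - <<'E'
from h import *
f=snap('wrist','w7.png'); s=get_state(); print(s['eef_pos'],s['ee_rot'],s['width'])
E
```

```text
t: 25.7
eef_pos: [0.4613, 0.2548, 0.0615]
ee_rot: [-3.138, 0.002, -1.365]
force: [-0.4, -0.3, -0.3]
width: 0.0166
gripper_force: 0.0
t: 26.1
eef_pos: [0.4597, 0.2531, 0.181]
ee_rot: [3.141, -0.0, -1.366]
force: [0.5, 1.9, -0.6]
width: 0.0086
gripper_force: 15.0
t: 26.9
eef_pos: [0.5765, -0.1084, 0.1801]
ee_rot: [-3.14, 0.0, -1.436]
force: [1.3, 0.7, -0.0]
width: 0.0087
gripper_force: 15.0
t: 27.4
eef_pos: [0.5913, -0.1521, 0.1299]
ee_rot: [-3.141, -0.0, -1.435]
force: [0.7, 1.3, -0.7]
width: 0.0089
gripper_force: 15.0
[ 0.59190206 -0.15187633  0.13064806] [-3.13985137e+00 -6.67137250e-04 -1.43495315e+00] 0.00853401505630872
```

View pics/w7.png

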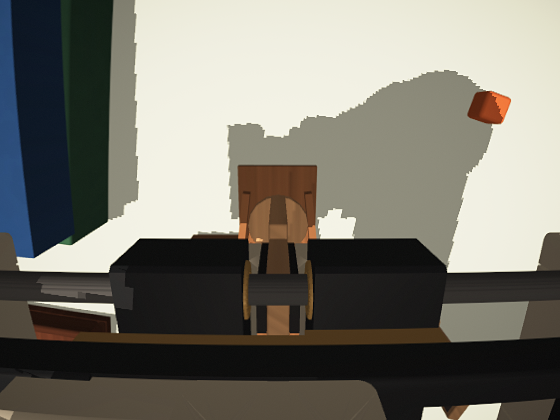

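```bash
python3 -m creep '{"translation":[[0.6,0,-30],[0,0,-20],[0,0,-9],[0,0,0],[-2,15,0],[-2.1,15,0],[-2,15,0],[-2,15,0]],"spin":[0.0,0,0,0,0,0,0,0],"gripper":[0,0,0,0,0,0,0,0]}'; python3 -m creep '{"translation":[[-2,15,0],[-3.4,25,0],[-3.4,25,0],[-3,21.5,0],[0,0,0],[0,0,-1]],"spin":[0,0,0,0,0,0],"gripper":[0,0,0,0,0,0]}'; python3 -m creep '{"translation":[[0,0,0],[0,0,0],[0,0,0],[0,0,40],[0,0,45]],"spin":[0,0,0,0,0],"gripper":[0.35,0.35,0.35,0.35,0.35]}';python3 - <<'E'
from h import *
s=get_state(); print(s['eef_pos'],s['ee_rot'])
for c in ['scene','side']:
    snap(c,c+'6.png')
    print([(np.round(d['centre'],3).tolist(),round(d['confidence'],2)) for d in nets.pinpoint(c,'standee_a')])
E
```

```text
t: 28.25
eef_pos: [0.5838, -0.0903, 0.0709]
ee_rot: [-3.14, 0.0, -1.435]
force: [-0.3, -0.9, -1.2]
width: 0.0089
gripper_force: 15.0
t: 28.85
eef_pos: [0.5718, -0.0044, 0.0693]
ee_rot: [-3.141, 0.0, -1.434]
force: [-0.5, -0.9, -0.2]
width: 0.0089
gripper_force: 15.0
t: 29.35
eef_pos: [0.5705, -0.0064, 0.1534]
ee_rot: [3.137, -0.001, -1.437]
force: [2.5, 0.6, 0.2]
width: 0.0304
gripper_force: 0.0
[ 0.57048185 -0.00639042  0.15337162] [ 3.13704194e+00 -7.45719415e-04 -1.43681559e+00]
[([0.434, 0.164, 0.002], 0.96), ([0.461, -0.365, -0.001], 0.89), ([0.573, -0.004, 0.008], 0.84), ([0.559, 0.041, 0.006], 0.77), ([0.444, -0.046, 0.003], 0.67), ([0.56, 0.083, 0.006], 0.62), ([0.589, -0.154, 0.01], 0.45)]
[([0.434, 0.16, 0.005], 0.71), ([0.592, -0.152, 0.008], 0.7), ([0.56, 0.086, 0.005], 0.59), ([0.445, -0.044, 0.003], 0.56), ([0.458, -0.37, 0.0], 0.51), ([0.561, 0.044, 0.003], 0.39)]
```

```bash
python3 -m creep '{"translation":[[-13.8,-45,3],[-13.8,-45,0],[-13.8,-45,0],[-13.8,-45,0],[-13.8,-45,0],[-13.8,-45,0],[-13.8,-45,0],[-13.8,-45,0]],"spin":[0,0,0,0,0,0,0,0],"gripper":[0.4,0.4,0.4,0.4,0.4,0.4,0.4,0.4]}' 15;  python3 -m creep '{"translation":[[0,0,0],[0,0,0]],"spin":[0,0],"gripper":[0.4,0.4]}'; python3 look.py 460.5 -366.5 .17; python3 - <<'E'
from fit import *
for c in ['scene','side']:
    f=snap(c)
    print([(np.round(d['centre'],3).tolist(),round(d['confidence'],2)) for d in nets.pinpoint(c,'standee_a')])
    print(c,[(np.round(d['centre'],3).tolist(),round(d['confidence'],2)) for l in ('mug','coin','die') for d in nets.pinpoint(c,l)[:1]])
E
```

```text
t: 30.35
eef_pos: [0.4597, -0.3671, 0.1557]
ee_rot: [3.14, 0.001, -1.436]
force: [0.5, 0.0, 0.2]
width: 0.035
gripper_force: 0.0
t: 30.55
eef_pos: [0.4597, -0.3664, 0.1553]
ee_rot: [3.139, 0.002, -1.439]
force: [-0.6, 0.3, 0.7]
width: 0.0345
gripper_force: 0.0
[ 0.46040793 -0.3655359   0.15571087] [ 3.13981706e+00  1.32779474e-03 -1.43755901e+00]
[([0.4553, -0.3655, 0.0009], 0.55)]
px [277 191]
(array([ 4.61729e+02, -3.66592e+02,  3.08000e-01]), np.float64(0.023))
(array([ 4.61727e+02, -3.66591e+02,  3.08000e-01]), np.float64(0.023))
(array([ 4.61620e+02, -3.66701e+02,  2.10000e-02]), np.float64(0.079))
[([0.56, 0.042, 0.005], 0.87), ([0.562, 0.083, 0.008], 0.82), ([0.432, 0.164, 0.003], 0.78), ([0.574, -0.003, 0.008], 0.72), ([0.443, -0.047, -0.001], 0.62), ([0.66, -0.093, 0.059], 0.43)]
scene [([0.617, 0.328, 0.109], 0.93), ([0.432, -0.25, -0.004], 0.66)]
[([0.46, -0.368, 0.003], 0.76), ([0.443, -0.045, 0.001], 0.69), ([0.432, 0.162, 0.003], 0.64), ([0.561, 0.044, 0.006], 0.61), ([0.561, 0.087, 0.008], 0.59)]
side [([0.617, 0.334, 0.104], 0.69), ([0.427, 0.362, -0.0], 0.64), ([0.592, -0.152, 0.007], 0.7)]
```

```bash
python3 -m creep '{"translation":[[1.3,-1,0],[0,0,0],[0,0,-47],[0,0,-47],[0,0,0],[0,0,0],[0,0,0],[0,0,0]],"spin":[0.09,0.085,0,0,0,0,0,0],"gripper":[0.4,0.4,0.4,0.4,0.4,0,0,0]}' 15; python3 -m creep '{"translation":[[0,0,0],[0,0,0],[0,0,35],[0,0,35]],"spin":[0,0,0,0],"gripper":[0,0,0,0]}';python3 -m creep '{"translation":[[21.8,36,0],[21.8,36,0],[21.8,36,0],[21.8,36,0],[21.8,36,0],[21.6,35.5,0],[0,0,0],[0,0,0]],"spin":[-0.03,-0.03,-0.03,-0.03,-0.03,-0.022,0,0],"gripper":[0,0,0,0,0,0,0,0]}'; python3 - <<'E'
from fit import *
w=snap('wrist'); s=get_state(); print(s['eef_pos'],s['ee_rot'],s['width'])
# foot and stand edges along image rows (orange/brown mask)
m=rmask(w,(0,0,560,240))[::S,::S]
for r in (170,180,205,215): 
    c=np.where(m[r,200:360])[0]+200; print(r,c.min(),c.max())
g=w['img'][210].astype(int); print(g[236:322:3].tolist())
E
```

```text
t: 31.95
eef_pos: [0.4643, -0.3672, 0.0656]
ee_rot: [-3.139, -0.003, -1.26]
force: [-0.1, 1.0, 0.3]
width: 0.0166
gripper_force: 0.0
t: 32.35
eef_pos: [0.462, -0.3661, 0.1335]
ee_rot: [3.14, 0.001, -1.261]
force: [1.1, -0.9, 0.7]
width: 0.0089
gripper_force: 15.0
t: 33.15
eef_pos: [0.5936, -0.1499, 0.1331]
ee_rot: [3.142, 0.0, -1.431]
force: [-0.2, -0.3, -0.3]
width: 0.0087
gripper_force: 15.0
[ 0.59303904 -0.1507519   0.13309859] [ 3.14126819e+00  9.06032377e-05 -1.43191377e+00] 0.008922044178450167
170 242 320
180 242 319
205 243 318
215 243 318
[[147, 145, 129], [146, 144, 127], [128, 115, 95], [106, 65, 38], [106, 65, 38], [82, 53, 32], [143, 101, 65], [145, 102, 67], [139, 99, 64], [142, 102, 65], [141, 100, 65], [147, 105, 69], [86, 62, 40], [86, 61, 40], [85, 59, 39], [83, 58, 38], [83, 58, 38], [147, 105, 68], [149, 107, 69], [141, 100, 65], [129, 93, 60], [130, 93, 61], [131, 94, 61], [105, 64, 38], [102, 62, 36], [108, 65, 38], [109, 65, 40], [97, 57, 32], [147, 146, 129]]
```

```bash
python3 -m creep '{"translation":[[-0.6,0,-30],[0,0,-20],[0,0,-10.5],[0,0,0],[-2,15,0],[-2.1,15,0],[-2,15,0],[-2,15,0]],"spin":[-0.003,0,0,0,0,0,0,0],"gripper":[0,0,0,0,0,0,0,0]}'; python3 -m creep '{"translation":[[-2,15,0],[-2,14,0],[-1.9,13,0],[0,0,0],[0,0,-1]],"spin":[0,0,0,0,0],"gripper":[0,0,0,0,0]}'; python3 -m creep '{"translation":[[0,0,0],[0,0,0],[0,0,0],[0,0,40],[0,0,45]],"spin":[0,0,0,0,0],"gripper":[0.35,0.35,0.35,0.35,0.35]}';python3 - <<'E'
from h import *
s=get_state(); print(s['eef_pos'],s['ee_rot'])
for c in ['scene','side']:
    snap(c)
    print([(np.round(d['centre'],3).tolist(),round(d['confidence'],2)) for d in nets.pinpoint(c,'standee_a')],[(np.round(d['centre'],3).tolist(),round(d['confidence'],2)) for d in nets.pinpoint(c,'keeper_knob')])
E
```

```text
t: 34.0
eef_pos: [0.5845, -0.0894, 0.0731]
ee_rot: [-3.141, 0.0, -1.435]
force: [0.2, 0.7, 0.2]
width: 0.0088
gripper_force: 15.0
t: 34.5
eef_pos: [0.5788, -0.0484, 0.0717]
ee_rot: [-3.141, -0.0, -1.435]
force: [0.2, -0.2, -1.0]
width: 0.0087
gripper_force: 15.0
t: 35.0
eef_pos: [0.5774, -0.0496, 0.1558]
ee_rot: [3.137, -0.0, -1.436]
force: [0.8, 0.6, -0.5]
width: 0.0301
gripper_force: 0.0
[ 0.57735725 -0.04962277  0.15583479] [ 3.13701100e+00 -3.90549859e-04 -1.43649112e+00]
[([0.559, 0.084, 0.008], 0.96), ([0.442, -0.046, 0.001], 0.95), ([0.575, -0.001, 0.011], 0.68), ([0.577, -0.048, 0.006], 0.58)] [([0.659, -0.093, 0.06], 0.74)]
[([0.56, 0.086, 0.006], 0.72), ([0.443, -0.045, 0.001], 0.7), ([0.434, 0.163, 0.003], 0.68), ([0.563, 0.042, 0.002], 0.63)] [([0.66, -0.095, 0.059], 0.49)]
```

```bash
python3 -m creep '{"translation":[[41,-23.5,0],[41.6,-23.4,0],[0,0,-45],[0,0,-40],[0,0,-20],[0,0,0],[0,0,0]],"spin":[0,0,0,0,0,0,0],"gripper":[0.45,0.45,0.45,0.45,0.45,0.45,0.45]}' 15; python3 -m creep '{"translation":[[0,0,0],[0,0,0],[0,0,0],[0,0,0]],"spin":[0,0,0,0],"gripper":[0,0,0,0]}'
```

```text
t: 36.0
eef_pos: [0.661, -0.0961, 0.0508]
ee_rot: [3.14, -0.0, -1.436]
force: [0.4, 0.5, 1.1]
width: 0.0394
gripper_force: 0.0
t: 36.4
eef_pos: [0.6601, -0.0961, 0.0527]
ee_rot: [3.14, -0.0, -1.436]
force: [-6.0, 1.3, 5.3]
width: 0.0169
gripper_force: 15.0
```

```bash
python3 -m creep '{"translation":[[-12,-1.6,0],[-12,-1.6,0],[-11,-1.6,0],[-10.6,-1.4,0],[0,0,0],[0,0,0]],"spin":[0,0,0,0,0,0],"gripper":[0,0,0,0,0,0]}'; python3 -m creep '{"translation":[[-1.5,-0.2,0],[0,0,0]],"spin":[0,0],"gripper":[0,0]}'
```

```text
t: 37.0
eef_pos: [0.6153, -0.1022, 0.0525]
ee_rot: [-3.141, -0.0, -1.436]
force: [-1.6, 1.5, 9.7]
width: 0.0169
gripper_force: 15.0
t: 37.2
eef_pos: [0.6152, -0.1021, 0.0526]
ee_rot: [-3.139, -0.0, -1.435]
force: [1.0, 2.2, 7.7]
width: 0.017
gripper_force: 15.0
```

```bash
python3 -m creep '{"translation":[[-2,-0.3,0],[0,0,0],[0,0,0]],"spin":[0,0,0],"gripper":[0,0,0]}'; python3 -m creep '{"translation":[[0,0,0],[0,0,0],[0,0,0],[0,0,40],[0,0,45],[20,-40,10],[20,-40,10],[0,0,0]],"spin":[0,0,0,0,0,0,0,0],"gripper":[0.4,0.4,0.4,0.4,0.4,0.4,0.4,0.4]}'; python3 - <<'E'
from fit import *
s=get_state(); print(s['eef_pos'],s['ee_rot'])
for c in ['scene','side','wrist']:
    f=snap(c)
    for l in ('standee_a','keeper_knob','mug_bail','coin','die'): print(c,l,[(np.round(d['centre'],3).tolist(),round(d['confidence'],2)) for d in nets.pinpoint(c,l)])
    if c=='wrist':
        for k in (0,2,5,10): 
            P=ST[:4]+[box((-8+k,62+k),(-78,-66),(25.5,33.5)),box((21+k,39+k),(-81,-63),(33.5,59.5))]
            q=np.vstack([proj(f,[[.6155,-.0993,.0595]])]); print(k,q, f['img'].shape)
E
```

```text
t: 37.5
eef_pos: [0.615, -0.1022, 0.0527]
ee_rot: [-3.136, -0.0, -1.435]
force: [7.4, 1.4, 2.6]
width: 0.017
gripper_force: 15.0
t: 38.3
eef_pos: [0.6535, -0.1865, 0.1573]
ee_rot: [-3.141, -0.001, -1.439]
force: [-0.6, 0.5, -0.8]
width: 0.0353
gripper_force: 0.0
[ 0.65350524 -0.18653971  0.15733106] [-3.14076725e+00 -1.14225948e-03 -1.43864077e+00]
scene standee_a [([0.558, 0.084, 0.002], 0.96), ([0.572, 0.0, 0.008], 0.68), ([0.442, -0.045, 0.0], 0.68), ([0.578, -0.044, 0.007], 0.6), ([0.56, 0.042, 0.004], 0.59)]
scene keeper_knob [([0.615, -0.1, 0.061], 0.68), ([0.578, -0.047, 0.006], 0.64)]
scene mug_bail [([0.619, 0.332, 0.229], 0.68)]
scene coin [([0.62, 0.331, 0.227], 0.17)]
scene die [([0.433, -0.25, -0.003], 0.47)]
side standee_a [([0.56, 0.084, 0.007], 0.74), ([0.442, -0.048, 0.002], 0.71), ([0.56, 0.045, 0.002], 0.63), ([0.433, 0.164, 0.0], 0.59), ([0.588, -0.113, 0.006], 0.52)]
side keeper_knob [([0.614, -0.098, 0.057], 0.69)]
side mug_bail [([0.618, 0.328, 0.226], 0.89), ([0.429, -0.253, -0.002], 0.24)]
side coin [([0.432, 0.362, 0.003], 0.7)]
side die [([0.432, -0.253, -0.001], 0.55)]
wrist standee_a []
wrist keeper_knob [([0.615, -0.101, 0.06], 0.54)]
wrist mug_bail []
wrist coin []
wrist die [([0.43, -0.253, -0.001], 0.75), ([0.613, -0.1, 0.06], 0.62)]
0 [[307.66295624 305.84113553]] (420, 560, 3)
2 [[307.66295624 305.84113553]] (420, 560, 3)
5 [[307.66295624 305.84113553]] (420, 560, 3)
10 [[307.66295624 305.84113553]] (420, 560, 3)
```

```bash
python3 -c "
from station import arm
print(arm.job_done())"
```

```text
the job is handed in; nothing more can be done
None
```

I put all four small-footed standees in the slot, pushed the keeper shut against its stop, hung the mug by its bail on both prongs, and left the wide-footed standees, die and coin where they were. I then handed the job in at about 38 s, with no verdict returned and the last standee and the shut keeper checked only by readings and detections, as my pictures were used up.

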